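Press a button badge in a sprung hand press

TASK

A badge blank lies ready in the little sprung press. Pick up the tamper by its wooden handle, set its flat face squarely and centrally on the sprung plate, press straight down until the plate has bottomed out level, and hold it there for a second. Then let the plate come back up and stand the tamper upright on the round cork mat, setting it down gently and leaving the cup, the scissors and the cardboard roll where they are.

Things in the scene. Friction and masses are not known exactly. Their poses are not given: they have to be found in the camera images.
- tamper: loose hand tamper, about 0.35 kg (varies), standing upright on the table: round flat steel foot 62 mm across and 16 mm thick, thin steel neck up to 26 mm, then an upright square wooden handle 28 x 28 mm from 26 to 96 mm high. Origin at the centre of the flat underside of the foot; z points up along the handle, x and y are square to the handle's flat sides.
- tamper_handle (a point): point on the tamper's axis in the wooden handle, 66 mm above the underside of the foot; a good place to grip, across two parallel flat sides.
- press_base: fixed badge press: plywood board 150 x 150 x 12 mm with a round dark steel die 96 mm across on it up to 34 mm high. Origin at the centre of the board's underside, on the table, z up, x and y along the board's sides. The sprung plate floats above the die.
- platen: the sprung plate of the press: square aluminium plate 80 x 80 x 10 mm with a white paper badge 58 mm across in the middle of its top, on four corner springs above the die. Origin at the centre of its underside, 48 mm above the table at rest; z up. It can rock about 0.15 rad any way if it is pushed off square or off centre (about 0.8 N m per rad); a flat tamper pressed squarely keeps it level.
- platen_top (a point): centre of the upper face of the sprung plate, 58 mm above the table at rest, 46 mm when bottomed out.
- platen_travel (a joint): how far the sprung plate is pressed down, in m: 0 at rest, 0.012 when bottomed out on a hard stop. It starts to move at about 7 to 8 N, needs about 18 N to reach the stop, and springs back up when released.
- mat: fixed round cork mat 124 mm across and 4 mm thick on the table; origin at the centre of its underside, so its top is 4 mm above the table.
- cup: bystander: white paper coffee cup with a black lid, 84 mm across at the lid, narrower at the foot, 112 mm high; origin at the centre of its underside.
- scissors: bystander: scissors with blue handles lying flat, about 170 mm long and 75 mm wide, 12 mm thick; origin near the pivot, on the table, blades to its x.
- roll: bystander: upright brown cardboard roll 64 mm across and 120 mm high; origin at the centre of its underside.
There are look-alikes about, which are no part of the job. Of the things like the press_base, leave any that is red; of the rest the larger one is meant.

How it is judged:
By the outcome, as a careful person would: the job done as asked, in the order asked, and still so for the second after the job is handed in, with the robot touching nothing.
It also fails if it takes over 51 s, if anything falls off the work surface, if the arm or the gripper's body presses on something with over 40 N, if the wrist force passes 120 N, or if a joint passes its speed limit or range.

ROBOT

A 6-joint arm with a two-finger parallel gripper is mounted at the origin on the work surface. World frame = base frame: x ahead of the robot, y to its left, z up, the work surface at z = 0. Lengths are in m, angles in degrees, forces in N, time in s.
With the tool pointing down it reaches from about 0.25 to 0.725 m from the base axis. Payload 9.7 kg.
Tool frame: the origin (TCP) lies midway between the tips of the shut fingers; the grasp point (between the pads) lies 19 mm behind it (bot.pinch_z is the distance from the TCP to the grasp point, in m); z points along the fingers, y is the line along which they close (so a half turn about z gives the same grasp; the last joint's range is limited). The gripper opens to 85 mm and grips with 20 to 120 N. Pads are 22 mm wide; open, the fingers measure 114 mm over their backs; the gripper's body (76 mm by 85 mm) begins 54 mm behind the grasp point. The pads swing forward as they close: fully open they stand 13 mm farther back than shut.
Start: joints at [70.187, 4.979, 10.078, 95.1, 0, 90], TCP at [0.186, 0.517, 0.198] pointing down, gripper open.
Joint ranges: [-179.16, 179.16], [-48.56, 103.87], [-65.8, 70.77], [-126.05, 130.52], [-82.76, 87.17], [-180, 180]. Speed limits (degrees/s): [127.2, 127.2, 147.25, 180, 180, 180].

INTERFACE

Orientations are given as [roll, pitch, yaw] about the fixed x, y, z axes, in that order (R = Rz(yaw) Ry(pitch) Rx(roll)).
In Python, from workcell import sensors, camera, ticket, bot gives the robot as it stands.
- The arm moves only by the shell command python3 -m handwheel 'ROWS' [FORCE]. ROWS is a JSON object of lists of equal length, an entry for each row: "gripper": the opening, from -1 (shut) to 1 (fully open); "slide": the shift along the tool's x, y, z in mm, a list of three; "yaw": the turn about the tool's z in rad. A call has 1 to 8 rows; each row shifts and turns the commanded pose from where the row before left it, along the tool's axes as they then stand; what a row does not reach is not made up. A row lasts 1/12 s, in which the tool goes at most 41.7 mm and 7.16 degrees, less where a joint would pass 70% of its speed; a pose out of reach is approached as far as the arm can. A call is refused whole if a number of a shift passes 41.7 or a number of a turn 0.125, either way. A call with a gripper value outside its range is refused whole. The fingers move at their own pace and stop on an object; FORCE is the grip in N (left out, the last holds). Time passes only in rows, so rows that do not move let the fingers close. It gives the time, the measured TCP pose, the force, the opening and the grip force at its end, in the units of the state.
- sensors.get_obs(): the state, without advancing time (a new reading comes with each control period).
- camera(name): name is "scene" or "top" or "wrist"; returns a dict with "img" (384x512x3 uint8, red, green, blue), "fx", "fy", "cx", "cy" (pixels), "R" (3x3) and "t" (3): a world point X has camera coordinates R X + t. Camera axes: x right, y down, z forward; pixel columns grow to the right and rows downward; lengths in m; the calibration is good to about 2 mm. A picture is of the moment at which its call begins. There is no depth.
- ticket.job_done(): hands the job in; it is judged then, once.
The state is a dict: "time": time; "q": joint angles; "qd": joint speeds; "joint_efforts": joint torques, N m; "ee_pos": TCP position; "tcp_rot": TCP orientation; "wrist_force": force on the tool from outside, world axes, zero at the start; "torque": the same for the moment, N m; "opening": finger opening in m; "grasp_force": force on a finger pad.
Only numpy, scipy, OpenCV 4.12 (cv2) and the standard library are available. Lean on these libraries where they do the work, as an engineer would, in place of code of your own. Each camera call takes 0.05 s, during which the arm holds its last target. There are 200 camera calls.

## Working session

There is one attempt and no reset: what is moved stays moved. The work goes in short steps, Python scripts to look and compute and a shell command to move; the robot and the scene stay as the last step left them, time stands still between calls to the robot, and variables do not carry over. Pictures are saved under pics/ and viewed, at most 10 in all, crops included, and the job is handed in when it is done.

```bash
mkdir -p pics
python3 - <<'E'
from workcell import sensors,camera,bot
import cv2
o=sensors.get_obs();print(o,bot.pinch_z)
for n in("top","scene"):
    c=camera(n);cv2.imwrite(f"pics/{n}0.png",cv2.resize(c["img"][:,:,::-1],(800,600)))
    print(n,c["fx"],c["fy"],c["cx"],c["cy"],c["R"],c["t"])
E
```

```text
{'time': 0.0, 'q': array([ 7.01846116e+01,  5.01117850e+00,  1.00334738e+01,  9.50989445e+01,
       -2.99201321e-03,  9.00012020e+01]), 'qd': array([ 0.04435272, -0.1076517 ,  0.03733319, -0.04561836, -0.00705408,
       -0.01737686]), 'joint_efforts': array([-1.57746097e-03, -5.20393574e+01,  4.64802861e+01,  1.63009192e-02,
       -1.18598159e-04, -1.09212756e-06]), 'ee_pos': array([0.18636705, 0.51716942, 0.19697356]), 'tcp_rot': array([-1.79923351e+02,  2.99361854e-03,  1.60183414e+02]), 'wrist_force': array([0.30411796, 0.35720937, 0.93191666]), 'torque': array([ 0.01796005,  0.00328925, -0.03208673]), 'grasp_force': 0.0, 'opening': 0.08511280582315756} 0.0187
top 447.03855033986287 447.03855033986287 251.454892448836 191.23653925697405 [[ 1.66488247e-02 -9.99858954e-01  2.21123996e-03]
 [-9.87763160e-01 -1.67903275e-02 -1.55054910e-01]
 [ 1.55070168e-01  3.97300650e-04 -9.87903378e-01]] [-0.0419358   0.53839985  1.14930482]
scene 367.5392832854176 367.5392832854176 254.83572068558382 193.82205386176847 [[-0.04565678  0.99884461  0.01499693]
 [ 0.68077238  0.04209753 -0.73128433]
 [-0.73107074 -0.0231786  -0.68190785]] [ 0.05168732 -0.29917423  1.35643872]
```

View pics/top0.png

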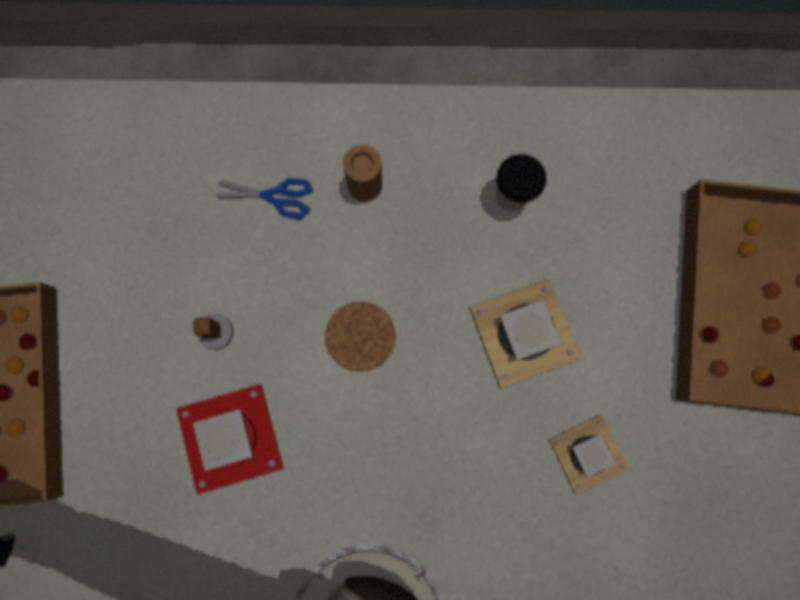

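View pics/scene0.png

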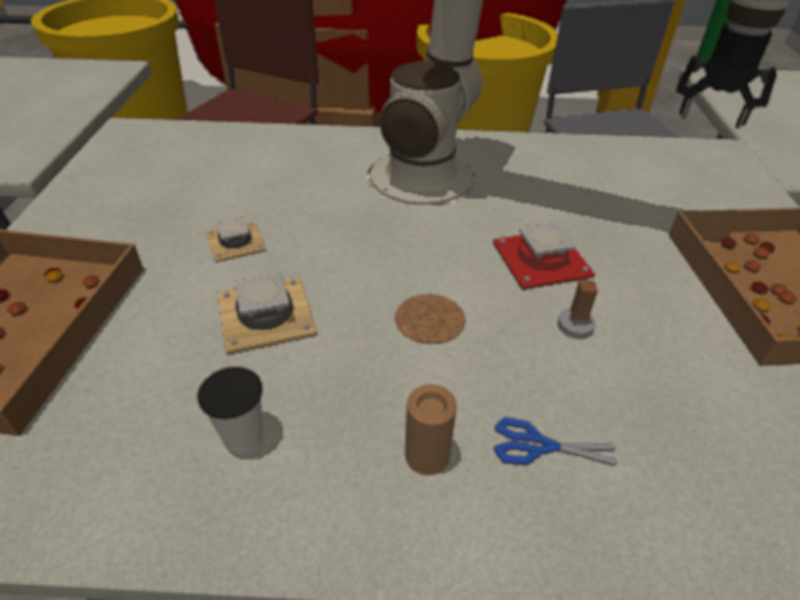

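The top view shows the tamper foot at (216,331) and its handle top at (204,326), in 800x600 pixels. The mat is at (360,336), the large plywood press at (525,333) with its plate at (530,330). The red press and the small press are decoys. Next I'll zoom in to measure more finely.

```bash
cat > h.py <<'E'
import numpy as np,cv2
from workcell import sensors,camera
def ray(c,u,v,z):
    d=c["R"].T@np.array([(u-c["cx"])/c["fx"],(v-c["cy"])/c["fy"],1]);o=-c["R"].T@c["t"]
    return o+d*(z-o[2])/d[2]
def proj(c,X):
    p=c["R"]@np.array(X)+c["t"];return [c["fx"]*p[0]/p[2]+c["cx"],c["fy"]*p[1]/p[2]+c["cy"]]
E
python3 - <<'E'
from h import *
c=camera("top");k=.64
for n,u,v,z in[("foot",216,331,.016),("htop",204,326,.096),("mat",360,336,.004),
 ("b1",471,309,.012),("b2",548,281,.012),("b3",579,356,.012),("b4",502,385,.012),("cup",521,179,.112),("roll",363,163,.12),("sciss",266,195,.0)]:
    print(n,ray(c,u*k,v*k,z).round(4))
im=c["img"][:,:,::-1]
a=cv2.resize(im[185:245,110:170],(400,400),interpolation=cv2.INTER_CUBIC)
b=cv2.resize(im[175:255,295:375],(400,400),interpolation=cv2.INTER_CUBIC)
cv2.imwrite("pics/crop.png",np.hstack([a,b]))
E
```

```text
foot [0.4816 0.2722 0.016 ]
htop [0.4809 0.2717 0.096 ]
mat [0.4783 0.0235 0.004 ]
b1 [ 0.5281 -0.1695  0.012 ]
b2 [ 0.58   -0.3048  0.012 ]
b3 [ 0.4492 -0.3561  0.012 ]
b4 [ 0.3972 -0.2226  0.012 ]
cup [ 0.7316 -0.2408  0.112 ]
roll [0.7517 0.02   0.12  ]
sciss [0.7317 0.1997 0.    ]
```

View pics/crop.png

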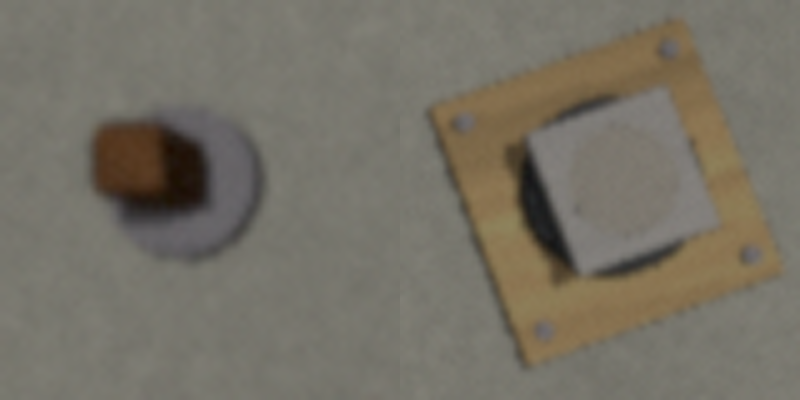

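The crop shows the foot at about (187,183), the handle top at about (130,158) with its sides nearly square to the image, and the plate centred at about (623,181). I'll turn the tool to yaw 90 first, then move over the tamper.

```bash
python3 - <<'E'
from h import *
c=camera("top")
f=lambda u,v,z:ray(c,u,v,z).round(4)
print("foot",f(110+187/6.667-.43,185+183/6.667-.43,.016),"top",f(110+130/6.667-.43,185+158/6.667-.43,.096))
P=[f(295+a/5-.4,175+b/5-.4,.058) for a,b in[(127,133),(268,88),(317,227),(180,275)]];print(np.mean(P,0),P)
P=[f(295+a/5-.4,175+b/5-.4,.012) for a,b in[(32,108),(285,18),(380,268),(128,365)]];print(np.mean(P,0),P)
E
python3 -m handwheel '{"gripper":[1,1,1,1,1,1,1,1],"slide":[[0,0,0],[0,0,0],[0,0,0],[0,0,0],[0,0,0],[0,0,0],[0,0,0],[0,0,0]],"yaw":[0.122,0.122,0.122,0.122,0.122,0.122,0.122,0.122]}'
python3 -m handwheel '{"gripper":[1,1,1,1,1,1,1,1],"slide":[[0,0,0],[0,0,0],[-24.5,29.5,0],[-24.5,29.5,0],[-24.5,29.5,0],[-24.5,29.5,0],[-24.5,29.5,0],[-24.5,29.5,0]],"yaw":[0.122,0.122,0,0,0,0,0,0]}'
python3 -m handwheel '{"gripper":[1,1,1,1,1,1],"slide":[[-24.5,29.5,0],[-24.5,29.5,0],[-24.5,29.5,0],[-24.5,29.5,0],[0,0,0],[0,0,0]],"yaw":[0,0,0,0,0,0]}'
python3 - <<'E'
from h import *
o=sensors.get_obs();print(o["time"],o["ee_pos"],o["tcp_rot"],o["q"])
c=camera("wrist");print(proj(c,[.4812,.272,.096]),c["R"],c["t"])
cv2.imwrite("pics/w1.png",cv2.resize(c["img"][:,:,::-1],(800,600)))
E
```

```text
foot [0.481  0.2738 0.016 ] top [0.4818 0.2755 0.096 ]
[ 0.48905 -0.2629   0.058  ] [array([ 0.5132, -0.2129,  0.058 ]), array([ 0.5383, -0.2873,  0.058 ]), array([ 0.4654, -0.3115,  0.058 ]), array([ 0.4393, -0.2399,  0.058 ])]
[ 0.489775 -0.26285   0.012   ] [array([ 0.5323, -0.1683,  0.012 ]), array([ 0.5847, -0.3073,  0.012 ]), array([ 0.4482, -0.3561,  0.012 ]), array([ 0.3939, -0.2197,  0.012 ])]
time: 0.87
ee_pos: [0.1864, 0.5174, 0.1975]
tcp_rot: [-180.0, 0.0, 103.9]
wrist_force: [1.0, -0.3, -0.1]
opening: 0.0855
grasp_force: 0.0
time: 1.53
ee_pos: [0.3652, 0.3699, 0.1977]
tcp_rot: [180.0, -0.0, 90.3]
wrist_force: [0.5, 0.9, 0.1]
opening: 0.0854
grasp_force: 0.0
time: 2.03
ee_pos: [0.4837, 0.2724, 0.1971]
tcp_rot: [-179.9, 0.0, 90.1]
wrist_force: [0.2, 0.3, -0.1]
opening: 0.0854
grasp_force: 0.0
2.0333 [0.48369831 0.27244619 0.19706695] [-1.79944966e+02  2.69636633e-02  9.00868234e+01] [2.93887036e+01 5.75037092e+00 1.08397985e+01 9.51506161e+01
 3.42033445e-03 1.19301891e+02]
[np.float64(250.25510139631697), np.float64(181.97426740256822)] [[ 9.99997284e-01  2.25755564e-03 -5.79789378e-04]
 [ 2.33027891e-03 -9.62990860e-01  2.69523975e-01]
 [ 5.01334990e-05 -2.69524594e-01 -9.62993505e-01]] [-0.48500206  0.22780137  0.45049767]
```

View pics/w1.png

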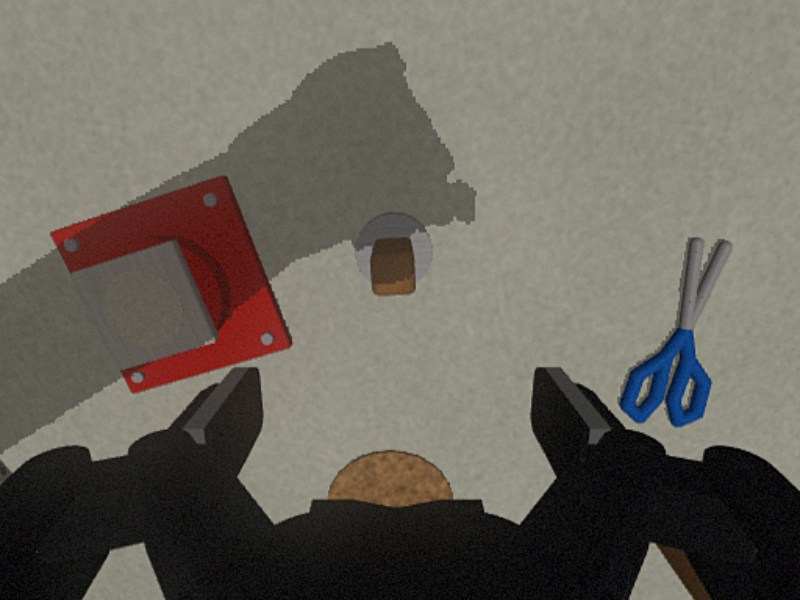

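Run:
```python
from h import *
c=camera("wrist");im=c["img"][:,:,::-1]
a=cv2.resize(im[130:195,220:285],(585,585),interpolation=cv2.INTER_CUBIC)
a=cv2.convertScaleAbs(a,alpha=1.6)
for cx,cy,z in[(.4815,.2735,.096),(.4815,.2735,.016)]:
  p=proj(c,[cx,cy,z]);cv2.circle(a,(int((p[0]-220+.5)*9),int((p[1]-130+.5)*9)),4,(0,255,0),-1);print(p,((p[0]-220+.5)*9),((p[1]-130+.5)*9))
cv2.imwrite("pics/w2.png",a)
```

```text
[np.float64(251.45574352893092), np.float64(181.4254872800019)] 287.60169176037834 467.3293855200171
[np.float64(251.9355777144204), np.float64(165.82354163186005)] 291.9201994297835 326.9118746867405
```

View pics/w2.png

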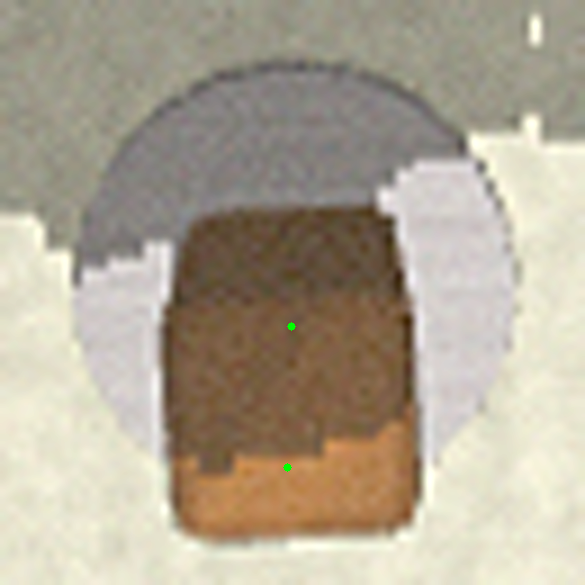

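The handle's top face is centred at about (294,417) in the crop and turned about 2.4° counter-clockwise. The foot is centred at about (296,283).

Run:
```python
from h import *
c=camera("wrist")
print(ray(c,220+294/9-.5,130+417/9-.5,.096),ray(c,220+296/9-.5,130+283/9-.5,.016))
P=[ray(c,220+a/9-.5,130+b/9-.5,.096).round(4) for a,b in[(165,298),(412,291),(422,532),(176,542)]];print(P,np.mean(P,0))
o=sensors.get_obs();print(o["ee_pos"])
```

```text
[0.48167078 0.27976623 0.096     ] [0.48155693 0.28031422 0.016     ]
[array([0.4678, 0.2928, 0.096 ]), array([0.4943, 0.2937, 0.096 ]), array([0.4958, 0.2669, 0.096 ]), array([0.4687, 0.2656, 0.096 ])] [0.48165 0.27975 0.096  ]
[0.4819831  0.27450914 0.19765653]
```

```bash
python3 -m handwheel '{"gripper":[1,1,1,1,1,1,1,1],"slide":[[5.5,0,0],[0,0,25],[0,0,25],[0,0,25],[0,0,25],[0,0,25],[0,0,25],[0,0,0]],"yaw":[-0.04,0,0,0,0,0,0,0]}' 60
python3 - <<'E'
from h import *
o=sensors.get_obs();print(o["time"],o["ee_pos"],o["tcp_rot"])
E
python3 -m handwheel '{"gripper":[-0.2,-0.5,-1,-1,-1,-1,-1,-1],"slide":[[0,0,0],[0,0,0],[0,0,0],[0,0,0],[0,0,0],[0,0,0],[0,0,0],[0,0,0]],"yaw":[0,0,0,0,0,0,0,0]}' 60
python3 - <<'E'
from h import *
for i in range(3):
  c=camera("wrist");o=sensors.get_obs();print(o["time"],o["ee_pos"],o["tcp_rot"],o["opening"],o["grasp_force"],o["wrist_force"])
cv2.imwrite("pics/w3.png",cv2.resize(c["img"][:,:,::-1],(800,600)))
E
```

```text
time: 2.85
ee_pos: [0.4792, 0.2792, 0.0429]
tcp_rot: [-179.6, 0.2, 92.7]
wrist_force: [-0.7, -0.6, -0.4]
opening: 0.0856
grasp_force: 0.0
2.85 [0.47923349 0.27921434 0.04290625] [-1.79649612e+02  1.72583017e-01  9.27071156e+01]
time: 3.52
ee_pos: [0.483, 0.2799, 0.0493]
tcp_rot: [179.9, -0.1, 92.6]
wrist_force: [-2.7, -0.5, 6.1]
opening: 0.0264
grasp_force: 59.1
3.5667 [0.4829902  0.2798746  0.04933031] [ 1.79915910e+02 -7.52002080e-02  9.25822167e+01] 0.02679908177849299 59.115158915519714 [-2.73424564  0.35922704  6.18865725]
3.6167 [0.48299531 0.27987071 0.04933734] [ 1.79916805e+02 -7.84954537e-02  9.25799788e+01] 0.026408089459025497 59.115702509880066 [-2.44637115 -0.16829742  6.20169684]
3.6667 [0.4830006  0.27988253 0.04934716] [ 1.79914825e+02 -7.80788877e-02  9.25835462e+01] 0.02655130023678713 59.11494433879852 [-3.01784681  0.64629238  6.53964418]
```

View pics/w3.png

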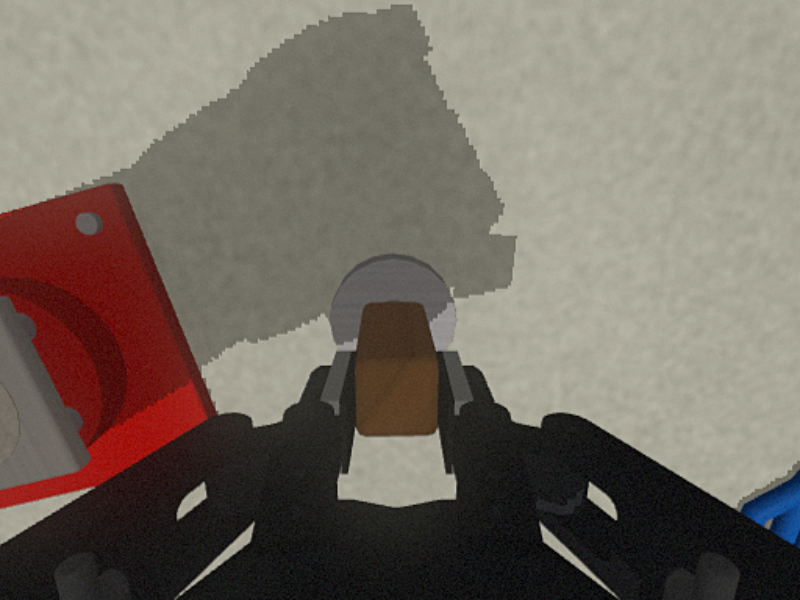

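The handle is gripped square, with its top face at about (397,397) in the 800x600 view and the foot flat. Next I lift and carry it to the press.

```bash
python3 - <<'E'
from h import *
c=camera("wrist")
P=[ray(c,a*.64-.2,b*.64-.2,.096).round(4) for a,b in[(357,359),(438,359),(438,435),(357,435)]];print(P,np.mean(P,0))
print(ray(c,393*.64,0,.016)[0],[ray(c,393*.64,v*.64,.016)[1] for v in(254,)])
E
python3 -m handwheel '{"gripper":[-1,-1,-1,-1,-1,-1,-1,-1],"slide":[[0,0,-10],[0,0,-25],[0,0,-30],[0,0,-30],[0,0,-20],[-15,0,0],[-30,-1,0],[-33,-1,0]],"yaw":[0,0,0,0,0,0,0,0]}'
python3 -m handwheel '{"gripper":[-1,-1,-1,-1,-1,-1,-1,-1],"slide":[[-33,-1,0],[-33,-1,0],[-33,-1,0],[-33,-1,0],[-33,-1,0],[-33,-1,0],[-33,-1,0],[-33,-1,0]],"yaw":[0,0,0,0,0,0,0,0]}'
python3 -m handwheel '{"gripper":[-1,-1,-1,-1,-1,-1,-1,-1],"slide":[[-33,-1,0],[-33,-1,0],[-33,-1,0],[-33,-1,0],[-30,-1,0],[-20,-1,0],[-10,0,0],[0,0,0]],"yaw":[0,0,0,0,0,0,0,0]}'
python3 - <<'E'
from h import *
camera("wrist");c=camera("wrist");t=camera("top");o=sensors.get_obs();print(o["time"],o["ee_pos"],o["tcp_rot"],o["opening"],o["grasp_force"],o["wrist_force"])
print(proj(c,[.489,-.263,.058]),proj(t,[.489,-.263,.058]))
a=cv2.resize(c["img"],(560,420));b=cv2.resize(t["img"][175:255,295:375],(240,240));x=np.zeros((420,800,3),np.uint8);x[:,:560]=a;x[:240,560:]=b
cv2.imwrite("pics/w4.png",x[:,:,::-1]);np.savez("w4.npz",**c)
E
```

```text
[array([0.4711, 0.2927, 0.096 ]), array([0.4958, 0.2938, 0.096 ]), array([0.4977, 0.2675, 0.096 ]), array([0.4717, 0.2663, 0.096 ])] [0.484075 0.280075 0.096   ]
0.4764318197831613 [np.float64(0.31110390815415306)]
time: 4.38
ee_pos: [0.4839, 0.2008, 0.1625]
tcp_rot: [-180.0, 0.0, 92.7]
wrist_force: [0.5, -0.7, -2.8]
opening: 0.0266
grasp_force: 59.9
time: 5.05
ee_pos: [0.4871, -0.0648, 0.1624]
tcp_rot: [-180.0, 0.0, 92.6]
wrist_force: [1.2, -0.5, -2.9]
opening: 0.0267
grasp_force: 59.9
time: 5.72
ee_pos: [0.4898, -0.2567, 0.1619]
tcp_rot: [-179.9, -0.0, 92.4]
wrist_force: [0.1, 0.4, -2.8]
opening: 0.0264
grasp_force: 59.9
5.8667 [ 0.49039211 -0.25408188  0.16254606] [-1.79976066e+02 -3.21461943e-02  9.25904053e+01] 0.026217310477047825 59.88335967063904 [-0.48318234  0.5648871  -2.50061286]
[np.float64(251.46684963734472), np.float64(188.2603237697131)] [np.float64(339.2357341544802), np.float64(210.6865554931987)]
```

View pics/w4.png

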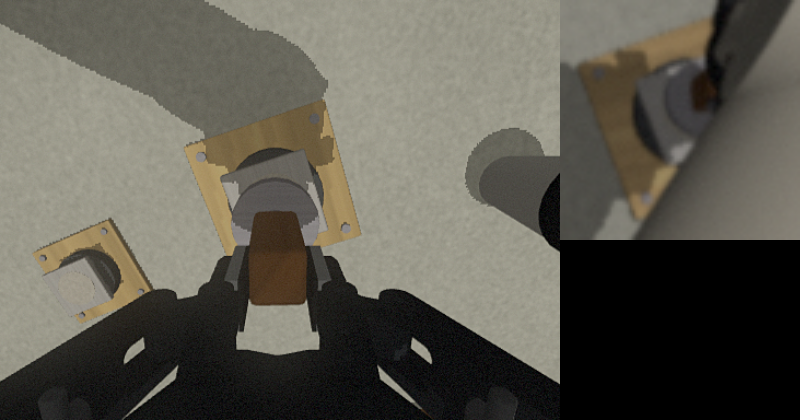

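The left-hand view shows the board corners at (187,145), (323,98) and (361,236), with the tamper hanging upright over the press. I'll refine these corners.

Run:
```python
from h import *
c=dict(np.load("w4.npz"));im=c["img"][:,:,::-1]
# board centre from 3 corners, 560-wide px
k=512/560
g=cv2.cvtColor(im,cv2.COLOR_BGR2GRAY)
q=lambda a,b,z=.012:ray(c,(a+.5)*k-.5,(b+.5)*k-.5,z)
A,B,C=q(187,145),q(323,98),q(361,236);print(A,B,C,(A+C)/2,np.linalg.norm(A-B),np.linalg.norm(B-C))
a=cv2.resize(im[80:230,160:340],(720,600),interpolation=cv2.INTER_CUBIC)
a=cv2.convertScaleAbs(a,alpha=1.6)
cv2.imwrite("pics/w5.png",a)
```

```text
[ 0.39767285 -0.21581815  0.012     ] [ 0.53109555 -0.16497027  0.012     ] [ 0.58430489 -0.30549718  0.012     ] [ 0.49098887 -0.26065766  0.012     ] 0.1427834886676112 0.15026325107035915
```

View pics/w5.png

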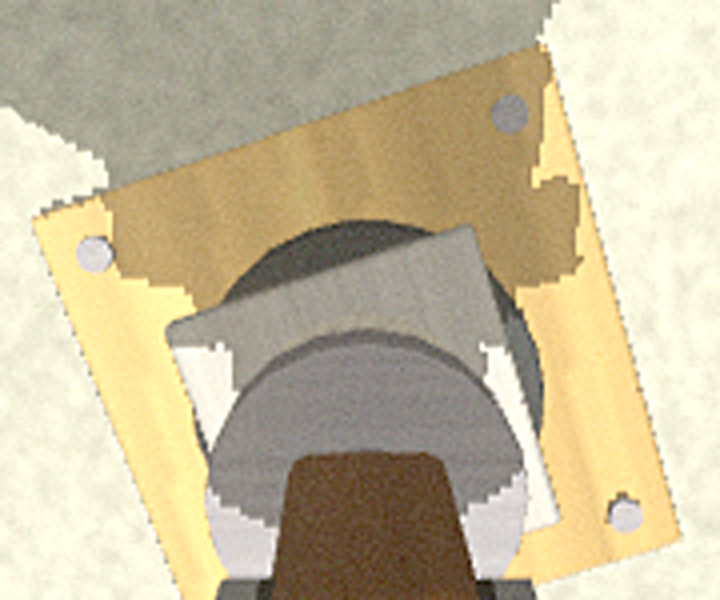

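The crop shows plate corners at (165,328), (470,226) and (557,520), and board corners at (33,218), (545,45) and (681,540). The foot spans columns 207 to 527, with its far edge at row 330.

Run:
```python
from h import *
from scipy.optimize import least_squares
c=dict(np.load("w4.npz"))
q=lambda a,b,z:ray(c,160+(a+.5)/4-.5,80+(b+.5)/4-.5,z)
for P,z in([(33,218),(545,45),(681,540)],.012),([(165,328),(470,226),(557,520)],.058):
  A,B,C=[q(*p,z) for p in P];print("centre",(A+C)/2,np.linalg.norm(A-B),np.linalg.norm(B-C),np.linalg.norm(A-C))
th=np.linspace(0,2*np.pi,200)
for z in(.113,.129):
  def r(p):
    uv=np.array([proj(c,[p[0]+.031*np.cos(t),p[1]+.031*np.sin(t),z]) for t in th])
    w=(uv-[160,80]+.5)*4-.5
    return [w[:,0].min()-207,w[:,0].max()-527,w[:,1].min()-(330 if z<.12 else 342)]
  s=least_squares(r,[.49,-.254]);print(z,s.x,s.fun)
for i in range(3): camera("wrist");print(sensors.get_obs()["ee_pos"])
```

```text
centre [ 0.48911068 -0.26090831  0.012     ] 0.14690447519419872 0.14737092333504376 0.20848123322760076
centre [ 0.48843914 -0.26086607  0.058     ] 0.0776721432176992 0.07770904500382227 0.10930403652002353
0.113 [ 0.48911865 -0.25757527] [ 6.96363282 -6.96333556 -0.4813428 ]
0.129 [ 0.48922286 -0.25704336] [-3.88887213  3.884042    0.28799406]
[ 0.49053868 -0.25385306  0.16269492]
[ 0.4906478  -0.25375461  0.16277157]
[ 0.49074818 -0.25378193  0.16284836]
```

Run:
```python
from h import *
from scipy.optimize import least_squares
c=dict(np.load("w4.npz"))
th=np.linspace(0,2*np.pi,200)
# joint fit: cam shift(3, kept small), small cam tilt, board xy yaw (z known), foot xy
crop=lambda uv:(np.array(uv)-[160,80]+.5)*4-.5
Bp=np.array([(33,218),(545,45),(681,540)]);Pp=np.array([(165,328),(470,226),(557,520)])
def model(p,zf):
  d=dict(c);d["t"]=c["t"]+[0,0,p[5]];s=1+p[6];d["fx"]=c["fx"]*s;d["fy"]=c["fy"]*s
  R=np.array([[np.cos(p[2]),-np.sin(p[2])],[np.sin(p[2]),np.cos(p[2])]])
  sg=np.array([(-1,1),(1,1),(1,-1)])
  r=[]
  for h,z,pix,w in((.075,.012,Bp,1),(.04,.058,Pp,.6)):
    X=np.array([p[0],p[1]])+(sg*h)@R.T
    r+=list((w*(crop([proj(d,[*x,z]) for x in X])-pix)).ravel())
  w=crop([proj(d,[p[3]+.031*np.cos(t),p[4]+.031*np.sin(t),zf+.016]) for t in th])
  l=crop([proj(d,[p[3]+.031*np.cos(t),p[4]+.031*np.sin(t),zf]) for t in th])
  return np.array(r+[w[:,0].min()-207,w[:,0].max()-527,l[:,1].min()-330,w[:,1].min()-342,p[5]/.003,p[6]/.01])
for zf in(.113,):
  s=least_squares(model,[.489,-.26,.35,.489,-.257,0,0],args=(zf,));print(s.x.round(4),s.fun.round(1))
```

```text
[ 0.4888 -0.2607  0.3589  0.4892 -0.2568  0.004  -0.0075] [-0.6  0.9  0.1 -0.1 -1.6 -0.2 -0.7 -1.1  1.3 -0.5  2.3  0.7  0.2 -0.2
 -1.6  1.5  1.3 -0.8]
```

```bash
python3 -m handwheel '{"gripper":[-1,-1,-1,-1,-1,-1,-1,-1],"slide":[[-3.7,-0.2,0],[0,0,15],[0,0,15],[0,0,10],[0,0,6],[0,0,3],[0,0,0],[0,0,0]],"yaw":[0,0,0,0,0,0,0,0]}' 90
python3 - <<'E'
from h import *
camera("wrist");c=camera("scene");o=sensors.get_obs();print(o["time"],o["ee_pos"],o["tcp_rot"],o["wrist_force"],o["torque"])
p=proj(c,[.489,-.26,.08]);u,v=int(p[0]),int(p[1])
a=cv2.resize(c["img"][v-45:v+45,u-60:u+60,::-1],(800,600),interpolation=cv2.INTER_CUBIC);cv2.imwrite("pics/s5.png",a)
E
```

```text
time: 6.68
ee_pos: [0.4908, -0.2585, 0.1142]
tcp_rot: [180.0, 0.0, 92.6]
wrist_force: [-1.1, -0.2, -2.6]
opening: 0.0255
grasp_force: 93.8
6.7833 [ 0.49098938 -0.25864206  0.11453629] [1.79940562e+02 3.63012251e-02 9.25814281e+01] [ 0.29910653 -0.77646258 -2.4586499 ] [-0.03552348 -0.02243904 -0.01847245]
```

View pics/s5.png

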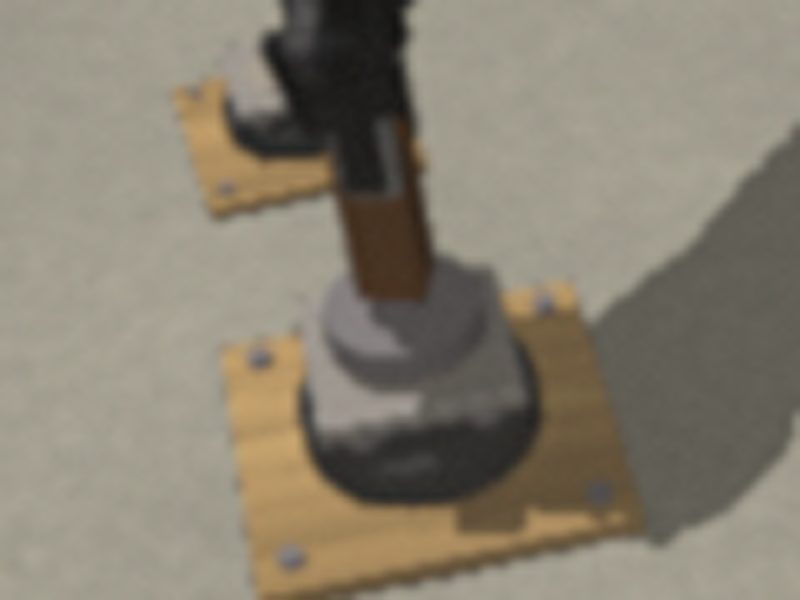

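The tamper hangs upright over the plate, with the foot around (405,330) inside the plate, and looks central. I'll press in small steps.

```bash
python3 -m handwheel '{"gripper":[-1,-1,-1,-1,-1,-1],"slide":[[0,0,2],[0,0,2],[0,0,2],[0,0,2],[0,0,1],[0,0,0]],"yaw":[0,0,0,0,0,0]}'
python3 -m handwheel '{"gripper":[-1,-1,-1,-1],"slide":[[0,0,2],[0,0,2],[0,0,0],[0,0,0]],"yaw":[0,0,0,0]}'
python3 -c "
from h import *
o=sensors.get_obs();print(o['ee_pos'],o['tcp_rot'],o['wrist_force'],o['torque'])"
```

```text
time: 7.28
ee_pos: [0.4909, -0.2586, 0.1053]
tcp_rot: [179.9, 0.0, 92.6]
wrist_force: [0.2, 0.8, 5.7]
opening: 0.0256
grasp_force: 94.8
time: 7.62
ee_pos: [0.4909, -0.2587, 0.1017]
tcp_rot: [179.9, 0.0, 92.6]
wrist_force: [-1.1, 0.3, 7.1]
opening: 0.0253
grasp_force: 95.1
[ 0.49093848 -0.25867263  0.10174234] [1.79923599e+02 4.94143478e-02 9.25788432e+01] [-1.06109996  0.33428403  7.09033005] [ 0.19446503  0.34948566 -0.01508623]
```

Run:
```python
from h import *
F=[];T=[]
for i in range(6):
  c=camera("scene" if i==5 else "wrist");o=sensors.get_obs();F.append(o["wrist_force"]);T.append(o["torque"])
print(np.mean(F,0),np.std(F,0),np.mean(T,0),np.std(T,0),o["time"])
p=proj(c,[.489,-.26,.07]);u,v=int(p[0]),int(p[1])
a=cv2.resize(c["img"][v-45:v+45,u-60:u+60,::-1],(800,600),interpolation=cv2.INTER_CUBIC);cv2.imwrite("pics/s6.png",a)
```

```text
[-1.22094862  0.69311183  7.30123003] [0.52247991 0.29281462 0.40972757] [ 0.20147219  0.34803066 -0.01204054] [0.0199993  0.03273303 0.03149932] 7.9167
```

View pics/s6.png

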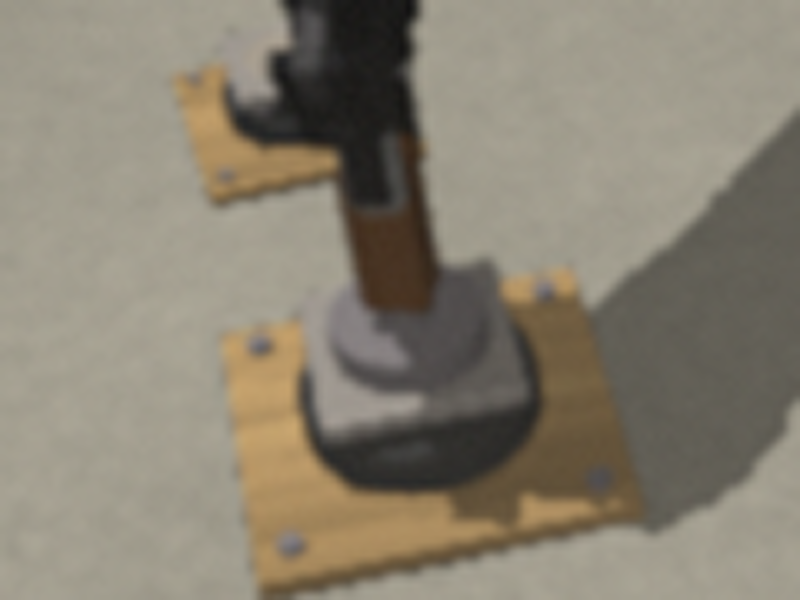

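The plate has gone down level, about 5 mm. In this view the foot spans columns 330 to 490 with its lower edge at row 392. The plate's front lower edge runs from (327,440) to (530,398), and its back corner is at (490,265). I'll check the centring numerically.

Run:
```python
from h import *
c=camera("scene")
p=proj(c,[.489,-.26,.07]);u,v=int(p[0]),int(p[1]);s=800/120
f=lambda X:((np.array(proj(c,X))-[u-60,v-45]+.5)*s-.5).round(0)
y=.3589;R=np.array([[np.cos(y),-np.sin(y)],[np.sin(y),np.cos(y)]]);C=np.array([.4888,-.2607])
for z in(.0525,.0425):
  print("plate",z,[f([*(C+R@np.array(q)),z]) for q in([.04,.04],[.04,-.04],[-.04,-.04],[-.04,.04])])
  print("board",[f([*(C+R@np.array(q)*1.875),.012]) for q in([.04,.04],[.04,-.04],[-.04,-.04],[-.04,.04])]) if z>.05 else 0
th=np.linspace(0,6.283,100)
for z in(.0525,.0685):
  w=np.array([f([C[0]+.031*np.cos(t),C[1]+.031*np.sin(t),z]) for t in th]);print("foot",z,w.min(0),w.max(0))
```

```text
plate 0.0525 [array([532., 388.]), array([322., 430.]), array([299., 298.]), array([497., 260.])]
board [array([648., 503.]), array([258., 587.]), array([222., 334.]), array([576., 267.])]
plate 0.0425 [array([535., 406.]), array([327., 448.]), array([303., 316.]), array([500., 279.])]
foot 0.0525 [333. 290.] [492. 396.]
foot 0.0685 [326. 260.] [487. 365.]
```

The foot is central to within about 2 mm, so I'll press on.

```bash
python3 -m handwheel '{"gripper":[-1,-1,-1,-1,-1],"slide":[[0,0,1.5],[0,0,1.5],[0,0,1.5],[0,0,0],[0,0,0]],"yaw":[0,0,0,0,0]}'
python3 -m handwheel '{"gripper":[-1,-1,-1,-1],"slide":[[0,0,1],[0,0,1],[0,0,0],[0,0,0]],"yaw":[0,0,0,0]}'
python3 -m handwheel '{"gripper":[-1,-1,-1],"slide":[[0,0,1],[0,0,0],[0,0,0]],"yaw":[0,0,0]}'
python3 -c "
from h import *
o=sensors.get_obs();print(o['ee_pos'],o['tcp_rot'],o['wrist_force'],o['torque'])"
```

```text
time: 8.38
ee_pos: [0.491, -0.2587, 0.0978]
tcp_rot: [179.9, 0.1, 92.6]
wrist_force: [-2.3, 0.6, 9.6]
opening: 0.0254
grasp_force: 95.6
time: 8.72
ee_pos: [0.4911, -0.2588, 0.096]
tcp_rot: [179.9, 0.1, 92.6]
wrist_force: [-2.1, 1.3, 11.7]
opening: 0.0257
grasp_force: 95.7
time: 8.97
ee_pos: [0.4911, -0.2588, 0.0951]
tcp_rot: [179.9, 0.1, 92.6]
wrist_force: [-3.1, 1.4, 12.3]
opening: 0.0255
grasp_force: 95.8
[ 0.49111748 -0.2587565   0.09512844] [1.79875728e+02 8.15578302e-02 9.25790267e+01] [-3.05371615  1.42324553 12.29068596] [ 0.32654834  0.75833297 -0.03217941]
```

```bash
python3 -m handwheel '{"gripper":[-1,-1,-1],"slide":[[0,0,1],[0,0,0],[0,0,0]],"yaw":[0,0,0]}'
python3 -m handwheel '{"gripper":[-1,-1,-1],"slide":[[0,0,1],[0,0,0],[0,0,0]],"yaw":[0,0,0]}'
python3 -m handwheel '{"gripper":[-1,-1,-1],"slide":[[0,0,1],[0,0,0],[0,0,0]],"yaw":[0,0,0]}'
python3 -c "
from h import *
o=sensors.get_obs();print(o['ee_pos'],o['tcp_rot'],o['wrist_force'],o['torque'])"
```

```text
time: 9.22
ee_pos: [0.4912, -0.2589, 0.0947]
tcp_rot: [179.8, 0.1, 92.6]
wrist_force: [-3.1, 1.2, 16.4]
opening: 0.0255
grasp_force: 96.3
time: 9.47
ee_pos: [0.4914, -0.259, 0.0946]
tcp_rot: [179.8, 0.1, 92.6]
wrist_force: [-4.6, 2.2, 22.0]
opening: 0.0253
grasp_force: 97.0
time: 9.72
ee_pos: [0.4915, -0.2592, 0.0945]
tcp_rot: [179.7, 0.2, 92.6]
wrist_force: [-5.4, 3.7, 28.2]
opening: 0.0253
grasp_force: 97.8
[ 0.49153205 -0.25915164  0.0945378 ] [1.79744111e+02 1.78675593e-01 9.25720683e+01] [-5.35045112  3.70244104 28.24203002] [ 0.75179441  1.88064411 -0.06072616]
```

The plate has bottomed out at about 31 N. I'll hold here for 1.5 s and then release.

```bash
H='{"gripper":[-1,-1,-1,-1,-1,-1,-1,-1],"slide":[[0,0,0],[0,0,0],[0,0,0],[0,0,0],[0,0,0],[0,0,0],[0,0,0],[0,0,0]],"yaw":[0,0,0,0,0,0,0,0]}'
python3 -m handwheel '{"gripper":[-1,-1,-1,-1,-1,-1,-1,-1],"slide":[[0,0,0],[0,0,0],[0,0,0],[0,0,0],[0,0,0],[0,0,0],[0,0,0],[0,0,0]],"yaw":[0,0,0,0,0,0,0,0]}'
python3 -m handwheel '{"gripper":[-1,-1,-1,-1,-1,-1,-1,-1],"slide":[[0,0,0],[0,0,0],[0,0,0],[0,0,0],[0,0,0],[0,0,0],[0,0,0],[0,0,0]],"yaw":[0,0,0,0,0,0,0,0]}'
python3 -m handwheel '{"gripper":[-1,-1,-1,-1,-1,-1,-1,-1],"slide":[[0,0,-2],[0,0,-2],[0,0,-2],[0,0,-2],[0,0,-2],[0,0,-2],[0,0,-3],[0,0,-4]],"yaw":[0,0,0,0,0,0,0,0]}'
python3 -m handwheel '{"gripper":[-1,-1,-1,-1,-1,-1],"slide":[[0,0,-8],[0,0,-15],[0,0,-20],[0,0,-20],[0,0,0],[0,0,0]],"yaw":[0,0,0,0,0,0]}'
python3 - <<'E'
from h import *
camera("wrist");c=camera("wrist");o=sensors.get_obs();print(o["time"],o["ee_pos"],o["tcp_rot"],o["opening"],o["wrist_force"],o["torque"])
# plate seen again by scene camera? mat centre by colour in top view
t=camera("top");h=cv2.cvtColor(t["img"],cv2.COLOR_RGB2HSV)
m=cv2.inRange(h,(5,60,40),(20,255,255));n,l,s,ce=cv2.connectedComponentsWithStats(m)
for i in range(1,n):
  if s[i,4]>300:print(s[i],ce[i],ray(t,*ce[i],.004))
E
```

```text
time: 10.38
ee_pos: [0.4915, -0.2591, 0.0945]
tcp_rot: [179.7, 0.2, 92.6]
wrist_force: [-6.2, 2.5, 27.3]
opening: 0.0256
grasp_force: 97.8
time: 11.05
ee_pos: [0.4916, -0.2592, 0.0946]
tcp_rot: [179.7, 0.2, 92.6]
wrist_force: [-5.5, 2.5, 27.5]
opening: 0.0258
grasp_force: 97.8
time: 11.72
ee_pos: [0.4906, -0.2585, 0.1093]
tcp_rot: [-180.0, 0.0, 92.6]
wrist_force: [-0.2, -0.1, -2.6]
opening: 0.0257
grasp_force: 93.9
time: 12.22
ee_pos: [0.4911, -0.2587, 0.1727]
tcp_rot: [179.9, 0.0, 92.6]
wrist_force: [-0.4, 0.8, -3.3]
opening: 0.0256
grasp_force: 93.9
12.3167 [ 0.49026639 -0.25829853  0.17079759] [-1.79913293e+02 -4.99619463e-02  9.25782291e+01] 0.02564205957072665 [-0.68495178  0.4840769  -2.77957213] [0.02691078 0.05669168 0.0288889 ]
[220  92  24  37 726] [232.04269972 109.83746556] [0.77735883 0.02598961 0.004     ]
[ 432  115   80  151 7761] [481.88480866 196.40819482] [ 0.54137719 -0.66652698  0.004     ]
[   0  180   40  144 4953] [ 18.10478498 252.86169998] [0.36656907 0.59191833 0.004     ]
[ 301  180   48   68 1152] [321.67881944 210.34027778] [ 0.49540654 -0.22568468  0.004     ]
[ 208  193   45   45 1591] [230.10370836 214.94846009] [0.47853886 0.02429194 0.004     ]
```

```bash
python3 -m handwheel '{"gripper":[-1,-1,-1,-1,-1,-1,-1,-1],"slide":[[18,0.2,0],[33,0.3,0],[33,0.3,0],[33,0.3,0],[33,0.3,0],[33,0.3,0],[33,0.3,0],[33,0.3,0]],"yaw":[0,0,0,0,0,0,0,0]}'
python3 -m handwheel '{"gripper":[-1,-1,-1,-1,-1,-1,-1,-1],"slide":[[25,0.2,0],[13,0,0],[0,0,0],[0,0,25],[0,0,30],[0,0,25],[0,0,20],[0,0,10]],"yaw":[0,0,0,0,0,0,0,0]}'
python3 -m handwheel '{"gripper":[-1,-1,-1],"slide":[[0,0,2],[0,0,0],[0,0,0]],"yaw":[0,0,0]}'
python3 - <<'E'
from h import *
camera("wrist");c=camera("wrist");o=sensors.get_obs();print(o["time"],o["ee_pos"],o["tcp_rot"],o["wrist_force"])
h=cv2.cvtColor(c["img"],cv2.COLOR_RGB2HSV);m=cv2.inRange(h,(5,60,60),(20,255,255));n,l,s,ce=cv2.connectedComponentsWithStats(m)
for i in range(1,n):
  if s[i,4]>1500:
    x0,y0,w,hh,_=s[i];print(s[i],ray(c,x0+w/2,y0,.004),ray(c,x0,y0+hh/2,.004))
p=[proj(c,[.48+.062*a,.029+.062*b,.004]) for a,b in((0,1),(-1,0),(1,0))];print(p)
E
```

```text
time: 13.03
ee_pos: [0.4808, -0.0081, 0.1709]
tcp_rot: [-179.9, -0.0, 92.6]
wrist_force: [0.4, 0.1, -3.5]
opening: 0.0253
grasp_force: 93.9
time: 13.7
ee_pos: [0.4782, 0.0276, 0.0584]
tcp_rot: [-179.7, 0.0, 92.5]
wrist_force: [-0.4, 0.2, -3.5]
opening: 0.0254
grasp_force: 93.8
time: 13.95
ee_pos: [0.4808, 0.0282, 0.0613]
tcp_rot: [179.9, 0.0, 92.6]
wrist_force: [-0.7, -0.2, -1.9]
opening: 0.0255
grasp_force: 93.8
14.05 [0.48106151 0.02828527 0.06158418] [1.79878359e+02 2.18607650e-03 9.25721639e+01] [-0.98373509  0.38527628 -2.24984054]
[ 176  122  147  120 8906] [0.47613947 0.0870014  0.004     ] [0.41747529 0.03592921 0.004     ]
[ 228  193   52   86 3900] [0.48231174 0.02935435 0.004     ] [ 0.46145935 -0.01068721  0.004     ]
[[np.float64(254.66848469846695), np.float64(116.96971389630517)], [np.float64(176.85086706547827), np.float64(190.0874581865724)], [np.float64(325.0369049507086), np.float64(196.4637688368648)]]
```

```bash
python3 -m handwheel '{"gripper":[-1,-1,-1,-1,-1,-1],"slide":[[0,0,2],[0,0,2],[0,0,1.5],[0,0,1],[0,0,0],[0,0,0]],"yaw":[0,0,0,0,0,0]}'
python3 -m handwheel '{"gripper":[-1,-1,-1],"slide":[[0,0,0.7],[0,0,0],[0,0,0]],"yaw":[0,0,0]}'
python3 -m handwheel '{"gripper":[-1,-1,-1],"slide":[[0,0,0.7],[0,0,0],[0,0,0]],"yaw":[0,0,0]}'
```

```text
time: 14.55
ee_pos: [0.4802, 0.0284, 0.0537]
tcp_rot: [180.0, 0.0, 92.6]
wrist_force: [-1.0, -0.5, -3.4]
opening: 0.0256
grasp_force: 93.8
time: 14.8
ee_pos: [0.4803, 0.0284, 0.0536]
tcp_rot: [180.0, -0.0, 92.6]
wrist_force: [-4.1, -0.5, 3.5]
opening: 0.0256
grasp_force: 94.7
time: 15.05
ee_pos: [0.4803, 0.0284, 0.0535]
tcp_rot: [179.9, -0.0, 92.6]
wrist_force: [-5.5, 0.1, 10.8]
opening: 0.0258
grasp_force: 95.5
```

```bash
python3 -m handwheel '{"gripper":[-1,-1,-1,-1],"slide":[[0,0,-0.8],[0,0,0],[0,0,0],[0,0,0]],"yaw":[0,0,0,0]}' 20
python3 -m handwheel '{"gripper":[-0.3,-0.1,0.1,0.4,0.8,1,1,1],"slide":[[0,0,0],[0,0,0],[0,0,0],[0,0,0],[0,0,0],[0,0,0],[0,0,0],[0,0,0]],"yaw":[0,0,0,0,0,0,0,0]}'
python3 -m handwheel '{"gripper":[1,1,1,1,1,1,1,1],"slide":[[0,0,-5],[0,0,-15],[0,0,-25],[0,0,-30],[0,0,-30],[0,0,-30],[0,0,0],[0,0,0]],"yaw":[0,0,0,0,0,0,0,0]}'
python3 - <<'E'
from h import *
camera("wrist");c=camera("wrist");t=camera("scene");o=sensors.get_obs();print(o["time"],o["ee_pos"],o["wrist_force"],o["opening"])
h=cv2.cvtColor(c["img"],cv2.COLOR_RGB2HSV)
# steel foot: low saturation against cork; fit ellipse
m=cv2.inRange(h,(5,60,50),(20,255,255))
n,l,s,ce=cv2.connectedComponentsWithStats(m)
for i in range(1,n):
  if s[i,4]>500:print("cork/wood",s[i])
p=proj(c,[.48,.028,.02]);u,v=int(p[0]),int(p[1]);m2=cv2.inRange(h,(0,0,20),(179,50,255));n,l,s,ce=cv2.connectedComponentsWithStats(m2)
for i in range(1,n):
  if 200<s[i,4]<8000:print("grey",s[i])
print("expect top",proj(c,[.48,.028,.1]),"foot",proj(c,[.48,.028,.02]),[proj(c,[.48+.031*a,.028+.031*b,.004]) for a,b in((0,1),(-1,0),(1,0))])
for z in(.004,): print("mat",[proj(c,[.48+.062*a,.026+.062*b,z]) for a,b in((0,1),(0,-1),(-1,0),(1,0))])
E
```

```text
time: 15.38
ee_pos: [0.4803, 0.0284, 0.0535]
tcp_rot: [180.0, -0.0, 92.6]
wrist_force: [-3.2, 0.1, 5.7]
opening: 0.0253
grasp_force: 95.0
time: 16.05
ee_pos: [0.4802, 0.0283, 0.0531]
tcp_rot: [180.0, 0.0, 92.6]
wrist_force: [0.5, -0.4, 0.4]
opening: 0.0849
grasp_force: 0.0
time: 16.72
ee_pos: [0.4811, 0.0284, 0.1901]
tcp_rot: [179.8, -0.0, 92.6]
wrist_force: [0.1, -0.2, -0.0]
opening: 0.0852
grasp_force: 0.0
16.8667 [0.47978888 0.02833548 0.18710902] [-0.05149142  0.04878576 -0.41513521] 0.08545169491337767
cork/wood [ 203  117   97   97 6172]
cork/wood [ 439  154   73   68 2256]
cork/wood [237 299  53  26 728]
grey [ 227  143   50   46 1121]
grey [ 400  341   55   43 1319]
expect top [np.float64(251.94271276180706), np.float64(185.1782962214533)] foot [np.float64(252.1993325475503), np.float64(168.2188928555844)] [[np.float64(253.35872372119562), np.float64(140.88492930394162)], [np.float64(227.60282050284474), np.float64(164.58293545953407)], [np.float64(276.8150702580734), np.float64(166.7863280233625)]]
mat [[np.float64(254.45590729898313), np.float64(116.61223399837478)], [np.float64(250.07773755824942), np.float64(213.46929808893987)], [np.float64(202.91227735375662), np.float64(165.04553623873934)], [np.float64(301.1928528393381), np.float64(169.4385855606962)]]
```

```bash
python3 -c "
from workcell import ticket
print(ticket.job_done())"
```

```text
the job is handed in; nothing more can be done
None
```

The job is handed in: the plate was pressed until it bottomed out (about 31 N), held 1.3 s and released. The tamper was then set down upright near the centre of the cork mat; I did not re-image the plate after release, and the cup, scissors and roll were never approached.

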